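# Trace the parting seam of a plaster mould

### The arm

A 6-joint arm with a two-finger parallel gripper is mounted at the origin on the work surface. World frame = base frame: x ahead of the robot, y to its left, z up, the work surface at z = 0. Lengths are in m, angles in rad, forces in N, time in s.
With the tool pointing down it reaches from about 0.375 to 0.9 m from the base axis. Payload 3.1 kg.
Tool frame: the origin (TCP) lies between the finger pads; the fingertips stand 17 mm ahead of it and the grasp point (between the pads) lies 2 mm behind it; z points along the fingers, y is the line along which they close (so a half turn about z gives the same grasp; the last joint's range is limited). The gripper opens to 85 mm and grips with 20 to 120 N. Pads are 22 mm wide; open, the fingers measure 114 mm over their backs; the gripper's body (76 mm by 85 mm) begins 54 mm behind the grasp point. The pads swing forward as they close: fully open they stand 13 mm farther back than shut.
Start: joints at [-1.413, 0.527, 1.433, -0, 1.181, -0.178], TCP at [0.206, -0.59, 0.225] pointing down, gripper open.
Joint ranges: [-3.08, 3.08], [-0.75, 2.2], [0.22, 2.44], [-1.43, 4.57], [0, 2.65], [-2.85, 2.85]. Speed limits (rad/s): [2.79, 2.79, 3.14, 3.14, 3.14, 3.14].

### API

Orientations are given as a unit quaternion [x, y, z, w].
In Python, from station import sense, vision, order gives the robot as it stands.
- The arm moves only by the shell command python3 -m crank 'ROWS' [OPENING] [FORCE]. ROWS is JSON, a list of rows, each an object with "dp": the shift along the world's x, y, z in units of 30 mm (1.0 is 30 mm), a list of three; "angular": the turn, a rotation vector about the world's x, y, z in degrees, a list of three. In form: [{"dp": [dx, dy, dz], "angular": [ax, ay, az]}, ...]. A call has 1 to 20 rows; each row shifts and turns the commanded pose from where the row before left it; what a row does not reach is not made up. A row lasts 1/10 s, in which the tool goes at most 50 mm and 8.59 degrees, less where a joint would pass 70% of its speed; a pose out of reach is approached as far as the arm can. A call is refused whole if a number of a shift passes 1 or a number of a turn 8.59, either way. A call with a gripper value outside its range is refused whole. OPENING is the closure, from 0 (fully open) to 1 (shut), set as the call begins (- or left out, the last holds). The fingers move at their own pace and stop on an object; FORCE is the grip in N (left out, the last holds). Time passes only in rows, so rows that do not move let the fingers close. It gives the time, the measured TCP pose, the force, the opening and the grip force at its end, in the units of the state.
- sense(): the state, without advancing time (a new reading comes with each control period).
- vision.snapshot(name): name is "scene" or "top" or "wrist"; returns a dict with "image" (480x640x3 uint8, blue, green, red), "range_z" (480x640 float32, m along the optical axis (not along the pixel's ray), 0 where there is no reading), "mtx" (3x3 intrinsics, pixels), "pose" (4x4, takes a point from camera to world coordinates); the wrist camera has in their place "mount" (4x4, takes a point from camera to tool coordinates, whose origin is the TCP and whose axes are the flange's). Camera axes: x right, y down, z forward; pixel columns grow to the right and rows downward; lengths in m; the calibration is good to about 2 mm. A picture is of the moment at which its call begins: read the wrist's pose just before it.
- order.sign_off(): hands the job in; it is judged then, once.
The state is a dict: "t": time; "q": joint angles; "qd": joint speeds; "tau": joint torques, N m; "tcp_pos": TCP position; "tool_rot": TCP orientation; "force": force on the tool from outside, world axes, zero at the start; "ft_torque": the same for the moment, N m; "finger_gap": opening from 0.0 (shut) to 1.0 (fully open); "gripper_force": force on a finger pad.
Only numpy, scipy, OpenCV 4.12 (cv2) and the standard library are available. Lean on these libraries where they do the work, as an engineer would, in place of code of your own. Each camera call takes 0.05 s, during which the arm holds its last target. There are 200 camera calls.

### The job

Check that the parting seam of the plaster mould is open from end to end: take the orange-handled stylus out of its wooden stand, lower its tip into the seam channel at the green mark and guide it slowly (about 3 cm a second) along the channel to the black mark, keeping the tip down in the channel the whole way. Then lift it out and put it back upright in the stand it came from, seated on its collar, and let go.

Things in the scene. Friction and masses are not known exactly. Their poses are not given: they have to be found in the camera images.
- stylus: Loose stylus, 0.12 kg, upright in a stand; ORANGE handle (its twin in the other stand: blue). Origin at the point of its tip, z up along its axis. From the tip: steel shaft 12 mm in diameter (6 mm at the tip), collar 44 mm in diameter from 82 to 90 mm, round handle 24 mm in diameter from 90 to 165 mm: grip it around 130 mm. It hangs by the collar, tip 13 mm above the table.
- stand_hole0 (a point): Hole of the orange stylus's own stand, a fixed wooden block 100 x 100 x 95 mm high, to the left or the right (a like one holds the blue stylus). Point: centre of the hole's mouth, in the block's top face; z up. The hole goes right through, 27 mm in diameter, so the shaft has 7 mm of play all round; the collar rests on the top face.
- seam_start (a point): Middle of the channel floor between the two GREEN marks; x along the channel to seam_end, y across, z up. The mould: off-white plaster in two halves, 180 x 134 mm, fixed, on a plywood board 200 x 155 mm, top 72 mm above the table, any yaw. The straight channel between the halves runs its full length, open at both ends, 26 mm wide, 14 mm deep, flat floor 58 mm above the table.
- seam_end (a point): Middle of the channel floor between the two BLACK marks, 140 mm along the channel from seam_start (each lies 20 mm in from an open end). Same axes as seam_start.
Things that resemble listed ones, but are neither listed nor needed, are in the scene too. What is shaped like the part that bears stand_hole0 but yellow is not meant.

How it is judged:
On the way, in this order (a step that is already met when the one before it is completed fails the run):
1. the orange stylus's tip is down in the seam channel, at the green mark (x of stylus in the frame of seam_start between -0.011 and 0.011 m and y of stylus in the frame of seam_start between -0.013 and 0.013 m and z of stylus in the frame of seam_start below 0.011 m), for 0.05 s.
2. the orange stylus's tip is down in the seam channel, a fifth of the way (x of stylus in the frame of seam_start between 0.017 and 0.039 m and y of stylus in the frame of seam_start between -0.013 and 0.013 m and z of stylus in the frame of seam_start below 0.011 m), for 0.05 s.
3. the orange stylus's tip is down in the seam channel, two fifths of the way (x of stylus in the frame of seam_start between 0.045 and 0.067 m and y of stylus in the frame of seam_start between -0.013 and 0.013 m and z of stylus in the frame of seam_start below 0.011 m), for 0.05 s.
4. the orange stylus's tip is down in the seam channel, three fifths of the way (x of stylus in the frame of seam_start between 0.073 and 0.095 m and y of stylus in the frame of seam_start between -0.013 and 0.013 m and z of stylus in the frame of seam_start below 0.011 m), for 0.05 s.
5. the orange stylus's tip is down in the seam channel, four fifths of the way (x of stylus in the frame of seam_start between 0.101 and 0.123 m and y of stylus in the frame of seam_start between -0.013 and 0.013 m and z of stylus in the frame of seam_start below 0.011 m), for 0.05 s.
6. the orange stylus's tip is down in the seam channel, at the black mark (x of stylus in the frame of seam_start between 0.129 and 0.151 m and y of stylus in the frame of seam_start between -0.013 and 0.013 m and z of stylus in the frame of seam_start below 0.011 m), for 0.05 s.
At the end, for the whole second after the job is handed in: The orange stylus stands in its own stand again: tip within 15 mm of the hole's axis sideways and at least 72 mm below the block's top face (fully seated is 82 mm), upright within 10 degrees, at rest and released (horizontal distance between stylus and stand_hole0 below 0.015 m and z of stylus in the frame of stand_hole0 below -0.072 m and angle between stylus's own z axis and vertical below 0.17 rad and linear speed of stylus below 0.02 m/s); the robot touches nothing.
It fails at once if the stylus moves faster than 0.12 m/s while its tip is down in the seam channel, between the marks (within 11 mm of the floor) (x of stylus in the frame of seam_start between -0.005 and 0.145 m and y of stylus in the frame of seam_start between -0.013 and 0.013 m and z of stylus in the frame of seam_start below 0.011 m and linear speed of stylus above 0.12 m/s).
It also fails if it takes over 64 s, if anything falls off the work surface, if the arm or the gripper's body presses on something with over 40 N, if the wrist force passes 120 N, or if a joint passes its speed limit or range.

## Working session

There is one attempt and no reset: what is moved stays moved. The work goes in short steps, Python scripts to look and compute and a shell command to move; the robot and the scene stay as the last step left them, time stands still between calls to the robot, and variables do not carry over. Pictures are saved under pics/ and viewed, at most 10 in all, crops included, and the job is handed in when it is done.

```bash
mkdir -p pics; ls
cat > h.py <<'E'
import numpy as np, cv2
from station import sense, vision, order
def snap(n):
    s=sense(); d=vision.snapshot(n); d['s']=s
    np.savez('last_'+n+'.npz',**{k:v for k,v in d.items() if k!='s'})
    return d
def pt(d,u,v,z=None):
    """pixel -> world; z=None: depth, else intersect plane"""
    K=d['mtx'];P=d['pose'];r=np.array([(u-K[0,2])/K[0,0],(v-K[1,2])/K[1,1],1])
    if z is None: c=r*d['range_z'][int(v),int(u)]
    else:
        w=P[:3,:3]@r; c=r*((z-P[2,3])/w[2])
    return P[:3,:3]@c+P[:3,3]
E
python3 - <<'E'
from h import *
for n in('scene','top'):
    d=snap(n); cv2.imwrite(f'pics/{n}0.png',d['image']); print(d['pose'].round(3).tolist(),d['mtx'].tolist())
print(sense())
E
```

```text
pics
[[-0.61, 0.585, -0.534, 1.049], [0.792, 0.433, -0.43, 0.406], [-0.02, -0.685, -0.728, 0.752], [0.0, 0.0, 0.0, 1.0]] [[529.8512714726521, 0.0, 314.2642377542469], [0.0, 529.8512714726521, 236.7042509245082], [0.0, 0.0, 1.0]]
[[0.017, -0.986, 0.165, 0.428], [-0.999, -0.023, -0.034, 0.04], [0.038, -0.165, -0.986, 0.972], [0.0, 0.0, 0.0, 1.0]] [[531.5646292002732, 0.0, 315.65501150788174], [0.0, 531.5646292002732, 230.09904457153561], [0.0, 0.0, 1.0]]
{'t': 0.1, 'q': array([-1.41351679e+00,  5.28397260e-01,  1.43376255e+00, -1.62907835e-05,
        1.18137286e+00, -1.78539567e-01]), 'qd': array([-0.00057127,  0.00017879, -0.0032367 , -0.00029596,  0.00079419,
        0.00128602]), 'tau': array([ 8.73199838e-05, -4.43304062e+01, -1.78587073e+01, -2.85189917e-04,
        3.88098881e-03,  4.01675578e-06]), 'tcp_pos': array([ 0.20586214, -0.5894441 ,  0.22452038]), 'tool_rot': array([ 9.85935298e-01,  1.67124645e-01,  2.77891860e-06, -9.70034735e-04]), 'force': array([ 0.39944476, -0.16783403, -0.19702452]), 'ft_torque': array([-0.04931276,  0.0092731 ,  0.07236538]), 'gripper_force': 0.0, 'finger_gap': 1.000887075549178}
```

View pics/scene0.png

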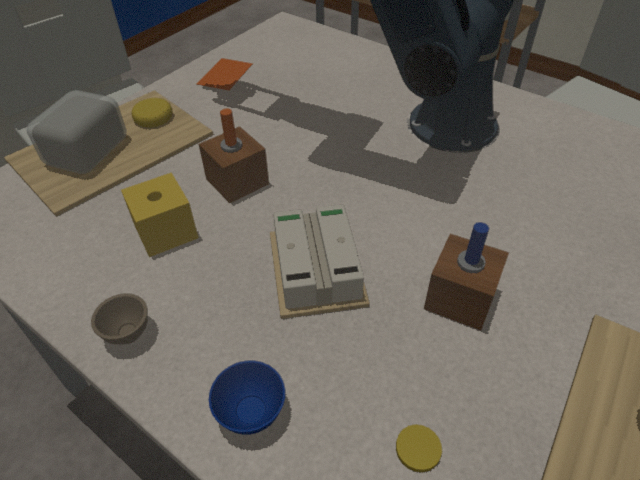

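View pics/top0.png

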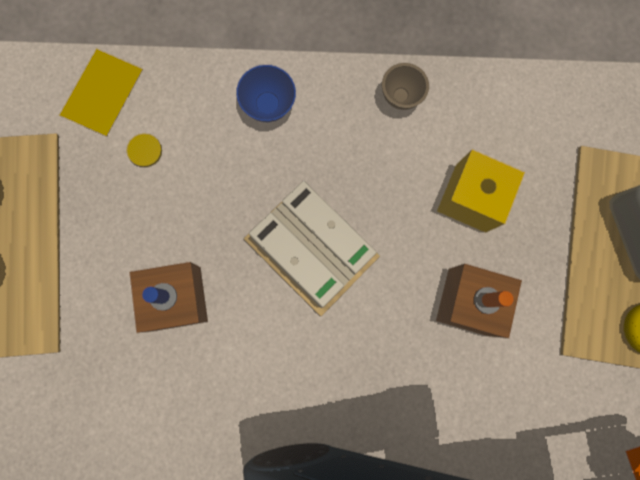

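The scene shows these candidates for the orange stylus: the orange handle at scene (228,125) / top (490,300), which is in a wooden block; the blue twin at top (160,296); the yellow block at top (485,187), which is empty; and an orange sheet at top (635,460). I choose the one at top (490,300). The mould lies at about (312,250), with green marks at (327,288) and (358,255) and black marks at (267,231) and (300,198).

Run:
```python
from h import *
d=dict(np.load('last_top.npz'));im=d['image']
a=cv2.resize(im[180:320,240:385],None,fx=4,fy=4,interpolation=cv2.INTER_CUBIC)
b=cv2.resize(im[255:345,430:530],(220*1,198))
b=cv2.resize(im[255:345,435:525],None,fx=2.4,fy=2.4,interpolation=cv2.INTER_CUBIC)
c=np.zeros((560,580+216,3),np.uint8);c[:,:580]=a;c[:216,580:]=b
cv2.imwrite('pics/crop1.png',c)
# depth-based: handle top, stand top
r=d['range_z'];K=d['mtx'];v,u=np.mgrid[0:480,0:640]
X=np.stack([(u-K[0,2])/K[0,0]*r,(v-K[1,2])/K[1,1]*r,r],-1)@d['pose'][:3,:3].T+d['pose'][:3,3]
roi=np.zeros(r.shape,bool);roi[250:350,430:530]=1
h=im[...,:].astype(int)
org=roi&(h[...,2]>150)&(h[...,0]<70)
for nm,m in(('handle',org&(X[...,2]>.15)),('blk',roi&(abs(X[...,2]-.095)<.006))):
    p=X[m];print(nm,len(p),p.mean(0),p.min(0),p.max(0))
    print(cv2.minAreaRect(p[:,:2].astype(np.float32)*1000))
m=np.zeros(r.shape,bool);m[170:320,230:390]=1;m&=abs(X[...,2]-.072)<.006
print('mould',X[m].mean(0),cv2.minAreaRect(X[m][:,:2].astype(np.float32)*1000))
```

```text
handle 166 [ 0.46384718 -0.27391967  0.18125984] [ 0.42827878 -0.28628448  0.17143088] [0.47501682 0.04011117 0.97215365]
((452.0865783691406, -122.7579345703125), (21.290283203125, 328.5108337402344), 4.6083831787109375)
blk 3024 [ 0.46285514 -0.27220247  0.09372305] [ 0.40286504 -0.33687153  0.08912268] [ 0.52389544 -0.21368901  0.10099761]
((463.74462890625, -275.5084533691406), (101.83045196533203, 100.64002227783203), 74.58901977539062)
mould [0.55610202 0.01379517 0.07067264] ((557.5686645507812, 13.911186218261719), (179.73086547851562, 134.34573364257812), 46.23088455200195)
```

View pics/crop1.png

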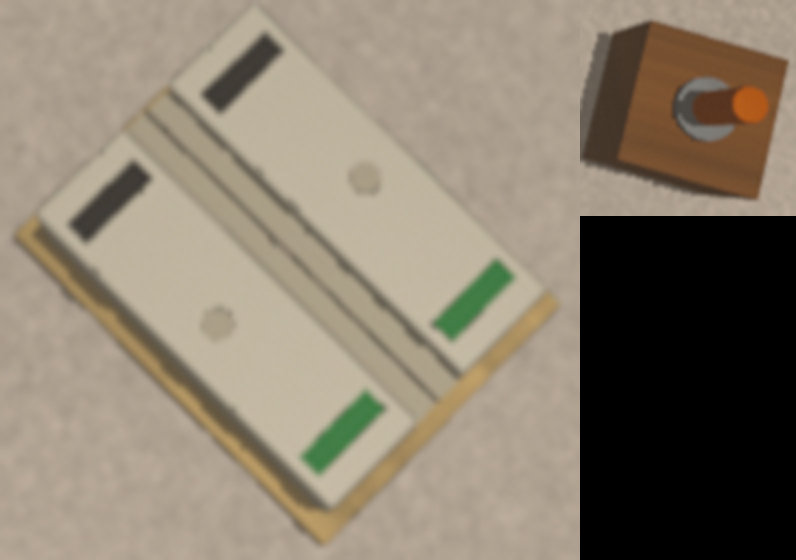

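The close crop confirms the orange stylus: its grey collar is at crop (707,108) and its handle top at (750,104), in the wooden block. The green mark centres are at crop (474,299) and (343,432), and the black ones at (243,73) and (110,201).

Run:
```python
from h import *
from scipy.spatial.transform import Rotation as R
d=dict(np.load('last_top.npz'))
f=lambda x,y,z:pt(d,240+x/4-.4,180+y/4-.4,z)
g=(f(474,299,.072)+f(343,432,.072))/2;b=(f(243,73,.072)+f(110,201,.072))/2
print('start',g,'end',b,np.linalg.norm(b-g),np.degrees(np.arctan2(*(b-g)[1::-1])))
c=lambda x,y,z:pt(d,435+(x-580)/2.4-.3,255+y/2.4-.3,z)
print('collar',c(707,108,.103),'top',c(750,104,.178))
print('block',np.mean([c(652,22,.095),c(788,60,.095),c(757,199,.095),c(617,160,.095)],0))
print('tool', R.from_quat(sense()['tool_rot']).as_matrix().round(3))
# scene cam check
s=dict(np.load('last_scene.npz'));print('scene top',pt(s,227,113,.178),'collar',pt(s,231,143,.103))
print('dec', [pt(s,*q,.072) for q in((289,218),(332,212),(298,276),(345,270))])
```

```text
start [ 0.50995712 -0.03694722  0.072     ] end [0.60647361 0.06405802 0.072     ] 0.13970501274721403 46.30184060834689
collar [ 0.46451558 -0.27483271  0.103     ] top [ 0.4643678  -0.27504288  0.178     ]
block [ 0.46371871 -0.27532984  0.095     ]
tool [[ 0.944  0.33  -0.   ]
 [ 0.33  -0.944  0.002]
 [ 0.    -0.002 -1.   ]]
scene top [ 0.46868841 -0.26710604  0.178     ] collar [ 0.46594412 -0.27303774  0.103     ]
dec [array([ 0.53991132, -0.06171449,  0.072     ]), array([ 0.48060502, -0.00784137,  0.072     ]), array([0.63618072, 0.03679994, 0.072     ]), array([0.57946516, 0.09152846, 0.072     ])]
```

```bash
python3 -m crank '[{"dp":[0.3,0.4,0],"angular":[0,0,0]},{"dp":[0.54,0.65,0],"angular":[0,0,0]},{"dp":[0.54,0.65,0],"angular":[0,0,0]},{"dp":[0.54,0.65,0],"angular":[0,0,0]},{"dp":[0.54,0.65,0],"angular":[0,0,0]},{"dp":[0.54,0.65,0],"angular":[0,0,0]},{"dp":[0.54,0.65,0],"angular":[0,0,0]},{"dp":[0.54,0.65,0],"angular":[0,0,0]},{"dp":[0.54,0.65,0],"angular":[0,0,0]},{"dp":[0.54,0.65,0],"angular":[0,0,0]},{"dp":[0.54,0.65,0],"angular":[0,0,0]},{"dp":[0.54,0.65,0],"angular":[0,0,0]},{"dp":[0.54,0.65,0],"angular":[0,0,0]},{"dp":[0.54,0.65,0],"angular":[0,0,0]},{"dp":[0.54,0.65,0],"angular":[0,0,0]},{"dp":[0.54,0.65,0],"angular":[0,0,0]},{"dp":[0.22,0.32,0],"angular":[0,0,0]},{"dp":[0,0,0],"angular":[0,0,0]},{"dp":[0,0,0],"angular":[0,0,0]}]' 0 30
python3 - <<'E'
from h import *
d=snap('top');w=snap('wrist');print(w['mount'].round(3).tolist())
c=np.hstack([cv2.resize(d['image'][230:370,410:550],(400,400)),cv2.resize(w['image'],(400,300))[:300].copy() if 0 else np.vstack([cv2.resize(w['image'],(400,300)),np.zeros((100,400,3),np.uint8)])])
cv2.imwrite('pics/above.png',c)
E
```

```text
t: 2.0
tcp_pos: [0.4642, -0.2759, 0.2253]
tool_rot: [0.986, 0.167, -0.0, 0.0]
force: [-0.1, 0.4, -0.3]
finger_gap: 1.0
gripper_force: 0.0
[[-0.001, -0.953, -0.302, 0.076], [1.0, -0.001, 0.001, 0.001], [-0.001, -0.302, 0.953, -0.149], [0.0, 0.0, 0.0, 1.0]]
```

View pics/above.png

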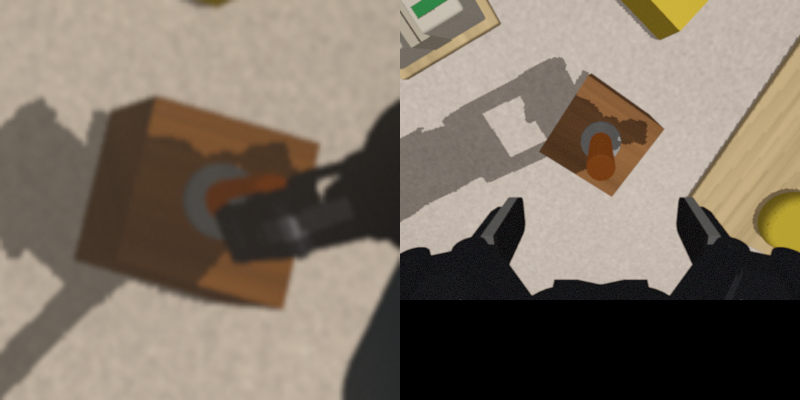

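The wrist view shows the handle top at (601,165), midway between the fingers at (520,205) and (682,205). Next I descend 84 mm and grip.

```bash
python3 -m crank '[{"dp":[0,0,-0.2],"angular":[0,0,0]},{"dp":[0,0,-0.4],"angular":[0,0,0]},{"dp":[0,0,-0.5],"angular":[0,0,0]},{"dp":[0,0,-0.5],"angular":[0,0,0]},{"dp":[0,0,-0.5],"angular":[0,0,0]},{"dp":[0,0,-0.4],"angular":[0,0,0]},{"dp":[0,0,-0.3],"angular":[0,0,0]},{"dp":[0,0,0],"angular":[0,0,0]},{"dp":[0,0,0],"angular":[0,0,0]}]' 0 30
python3 -m crank '[{"dp":[0,0,0],"angular":[0,0,0]},{"dp":[0,0,0],"angular":[0,0,0]},{"dp":[0,0,0],"angular":[0,0,0]},{"dp":[0,0,0],"angular":[0,0,0]},{"dp":[0,0,0],"angular":[0,0,0]},{"dp":[0,0,0],"angular":[0,0,0]},{"dp":[0,0,0],"angular":[0,0,0]},{"dp":[0,0,0],"angular":[0,0,0]},{"dp":[0,0,0],"angular":[0,0,0]},{"dp":[0,0,0],"angular":[0,0,0]}]' 1 60
```

```text
t: 3.0
tcp_pos: [0.4646, -0.2762, 0.1413]
tool_rot: [0.986, 0.167, -0.0, -0.0]
force: [0.5, -0.2, 0.6]
finger_gap: 1.0
gripper_force: 0.0
t: 4.0
tcp_pos: [0.465, -0.2763, 0.1419]
tool_rot: [0.986, 0.167, 0.0, 0.001]
force: [0.3, -1.4, 5.1]
finger_gap: 0.264
gripper_force: 58.8
```

```bash
python3 -m crank '[{"dp":[0,0,0.1],"angular":[0,0,0]},{"dp":[0,0,0.2],"angular":[0,0,0]},{"dp":[0,0,0.3],"angular":[0,0,0]},{"dp":[0,0,0.4],"angular":[0,0,0]},{"dp":[0,0,0.4],"angular":[0,0,0]},{"dp":[0,0,0.4],"angular":[0,0,0]},{"dp":[0,0,0.4],"angular":[0,0,0]},{"dp":[0,0,0.4],"angular":[0,0,0]},{"dp":[0,0,0.4],"angular":[0,0,0]},{"dp":[0,0,0.4],"angular":[0,0,0]},{"dp":[0,0,0.2],"angular":[0,0,0]},{"dp":[0,0,0.1],"angular":[0,0,0]},{"dp":[0,0,0],"angular":[0,0,0]},{"dp":[0,0,0],"angular":[0,0,0]}]'
python3 - <<'E'
from h import *
d=snap('scene');w=snap('wrist')
a=np.vstack([cv2.resize(d['image'][60:210,160:310],(450,450)),np.zeros((0,450,3),np.uint8)])
b=cv2.resize(w['image'][150:480,200:450],(340,450))
cv2.imwrite('pics/lift.png',np.hstack([a,b]))
E
```

```text
t: 5.4
tcp_pos: [0.4643, -0.2757, 0.2519]
tool_rot: [0.986, 0.167, -0.0, -0.0]
force: [0.0, 0.8, -1.8]
finger_gap: 0.263
gripper_force: 58.7
```

View pics/lift.png

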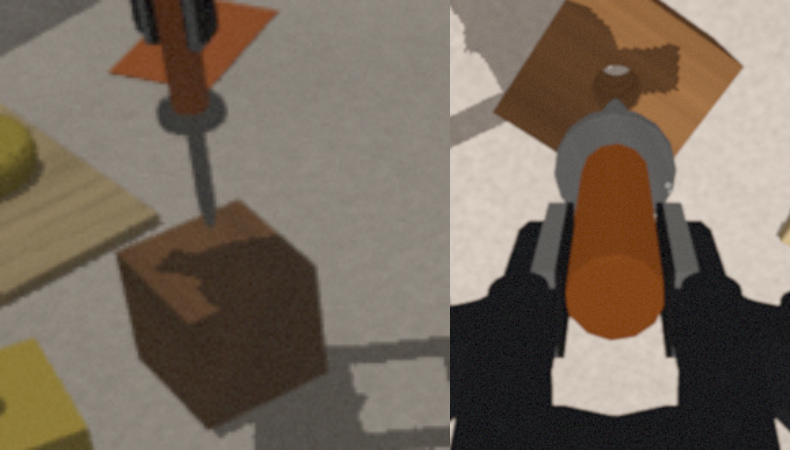

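The stylus is held clear of the stand. Its tip is at scene crop (210,222) and wrist crop (615,101). I'll check the tip position for tilt.

```bash
cat >> h.py <<'E'
from scipy.spatial.transform import Rotation as R
def wrist(w,s):
    T=np.eye(4);T[:3,:3]=R.from_quat(s['tool_rot']).as_matrix();T[:3,3]=s['tcp_pos']
    w['pose']=T@w['mount'];return w
E
python3 - <<'E'
from h import *
d=dict(np.load('last_scene.npz'));w=wrist(dict(np.load('last_wrist.npz')),sense())
print('scene tip',pt(d,230,134.3,.123)); print('wrist tip',pt(w,321.3,224,.123))
print('wrist collar',pt(w,200+165*.735,150+168*.733,.213),'hole',pt(w,200+165*.735,150+85*.733,.095))
E
```

```text
scene tip [ 0.46414292 -0.27382302  0.123     ]
wrist tip [ 0.46385007 -0.27753615  0.123     ]
wrist collar [ 0.46427295 -0.27730892  0.213     ] hole [ 0.46508283 -0.27710729  0.095     ]
```

The tip is under the TCP to within about 2 mm, so there is no tilt. Next I move above the green mark.

```bash
python3 -m crank '[{"dp":[0.02,0.1,0],"angular":[0,0,0]},{"dp":[0.05,0.25,0],"angular":[0,0,0]},{"dp":[0.11,0.58,0],"angular":[0,0,0]},{"dp":[0.11,0.58,0],"angular":[0,0,0]},{"dp":[0.11,0.58,0],"angular":[0,0,0]},{"dp":[0.11,0.58,0],"angular":[0,0,0]},{"dp":[0.11,0.58,0],"angular":[0,0,0]},{"dp":[0.11,0.58,0],"angular":[0,0,0]},{"dp":[0.11,0.58,0],"angular":[0,0,0]},{"dp":[0.11,0.58,0],"angular":[0,0,0]},{"dp":[0.11,0.58,0],"angular":[0,0,0]},{"dp":[0.11,0.58,0],"angular":[0,0,0]},{"dp":[0.11,0.58,0],"angular":[0,0,0]},{"dp":[0.11,0.58,0],"angular":[0,0,0]},{"dp":[0.09,0.4,0],"angular":[0,0,0]},{"dp":[0.04,0.2,0],"angular":[0,0,0]},{"dp":[0.01,0.06,0],"angular":[0,0,0]},{"dp":[0,0,0],"angular":[0,0,0]},{"dp":[0,0,0],"angular":[0,0,0]}]'
python3 -m crank '[{"dp":[0,0,-0.2],"angular":[0,0,0]},{"dp":[0,0,-0.3],"angular":[0,0,0]},{"dp":[0,0,-0.3],"angular":[0,0,0]},{"dp":[0,0,-0.3],"angular":[0,0,0]},{"dp":[0,0,-0.2],"angular":[0,0,0]},{"dp":[0,0,0],"angular":[0,0,0]},{"dp":[0,0,0],"angular":[0,0,0]}]'
python3 - <<'E'
from h import *
w=snap('wrist')
cv2.imwrite('pics/start.png',cv2.resize(w['image'][60:360,120:520],(800,600)))
E
```

```text
t: 7.4
tcp_pos: [0.5105, -0.0373, 0.2524]
tool_rot: [0.986, 0.167, -0.0, 0.0]
force: [0.2, -0.2, -0.7]
finger_gap: 0.261
gripper_force: 58.8
t: 8.1
tcp_pos: [0.5105, -0.0368, 0.2132]
tool_rot: [0.986, 0.167, -0.0, -0.0]
force: [0.3, 0.2, -0.7]
finger_gap: 0.261
gripper_force: 58.8
```

View pics/start.png

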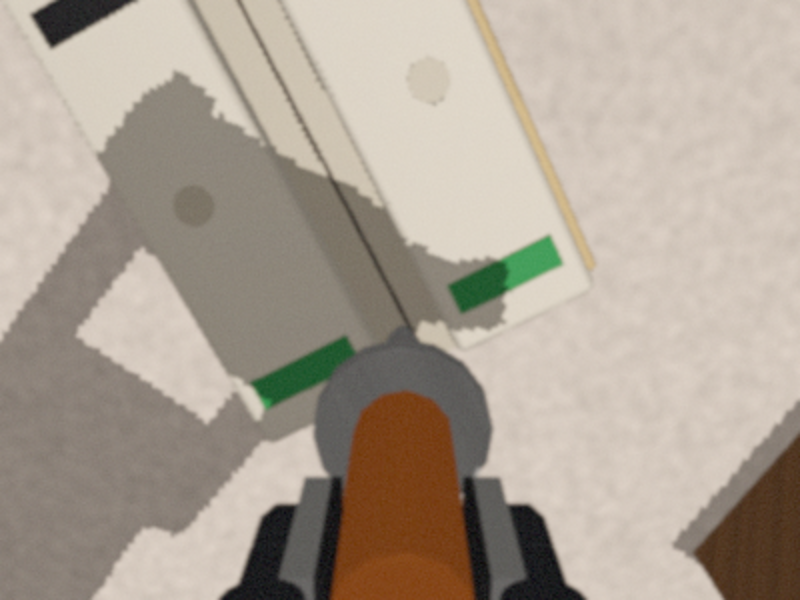

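The tip is at (402,332). The green mark centres are at (506,274) and (303,373), and the dark parting line meets the tip. I'll compute the offset.

Run:
```python
from h import *
w=wrist(dict(np.load('last_wrist.npz')),sense());f=lambda x,y,z:pt(w,120+x/2,60+y/2,z)
print('tip',f(402,333,.084),'green',(f(506,274,.072)+f(303,373,.072))/2)
for p in((410,322),(330,176),(245,10)):print(f(*p,.058))
a=f(410,322,.058);b=f(245,10,.058);print(np.degrees(np.arctan2(*(b-a)[1::-1])))
```

```text
tip [ 0.50856841 -0.03937142  0.084     ] green [ 0.50846341 -0.0396713   0.072     ]
[ 0.50666755 -0.04325641  0.058     ]
[0.54803276 0.00148538 0.058     ]
[0.59081855 0.04515894 0.058     ]
46.41556740479486
```

The tip sits on the mark, with a sideways offset of about 1 mm. I lower it 22 mm.

```bash
python3 -m crank '[{"dp":[0,0,-0.1],"angular":[0,0,0]},{"dp":[0,0,-0.1],"angular":[0,0,0]},{"dp":[0,0,-0.1],"angular":[0,0,0]},{"dp":[0,0,-0.1],"angular":[0,0,0]},{"dp":[0,0,-0.1],"angular":[0,0,0]},{"dp":[0,0,-0.1],"angular":[0,0,0]},{"dp":[0,0,-0.1],"angular":[0,0,0]},{"dp":[0,0,-0.04],"angular":[0,0,0]},{"dp":[0,0,0],"angular":[0,0,0]},{"dp":[0,0,0],"angular":[0,0,0]},{"dp":[0,0,0],"angular":[0,0,0]}]'
```

```text
t: 9.25
tcp_pos: [0.5106, -0.0369, 0.1913]
tool_rot: [0.986, 0.167, 0.0, 0.0]
force: [-0.1, -0.3, -1.6]
finger_gap: 0.257
gripper_force: 58.8
```

```bash
python3 -m crank '[{"dp":[0.07,0.073,0],"angular":[0,0,0]},{"dp":[0.07,0.073,0],"angular":[0,0,0]},{"dp":[0.07,0.073,0],"angular":[0,0,0]},{"dp":[0.07,0.073,0],"angular":[0,0,0]},{"dp":[0.07,0.073,0],"angular":[0,0,0]},{"dp":[0.07,0.073,0],"angular":[0,0,0]},{"dp":[0.07,0.073,0],"angular":[0,0,0]},{"dp":[0.07,0.073,0],"angular":[0,0,0]},{"dp":[0.07,0.073,0],"angular":[0,0,0]},{"dp":[0.07,0.073,0],"angular":[0,0,0]},{"dp":[0.07,0.073,0],"angular":[0,0,0]},{"dp":[0.07,0.073,0],"angular":[0,0,0]},{"dp":[0.07,0.073,0],"angular":[0,0,0]},{"dp":[0.07,0.073,0],"angular":[0,0,0]},{"dp":[0.07,0.073,0],"angular":[0,0,0]},{"dp":[0.07,0.073,0],"angular":[0,0,0]}]'
python3 - <<'E'
from h import *
w=snap('wrist')
cv2.imwrite('pics/mid.png',cv2.resize(w['image'][60:360,120:520],(800,600)))
E
```

```text
t: 10.85
tcp_pos: [0.5443, -0.0016, 0.1912]
tool_rot: [0.986, 0.167, 0.0, -0.0]
force: [-0.0, 0.4, 0.3]
finger_gap: 0.263
gripper_force: 58.8
```

View pics/mid.png

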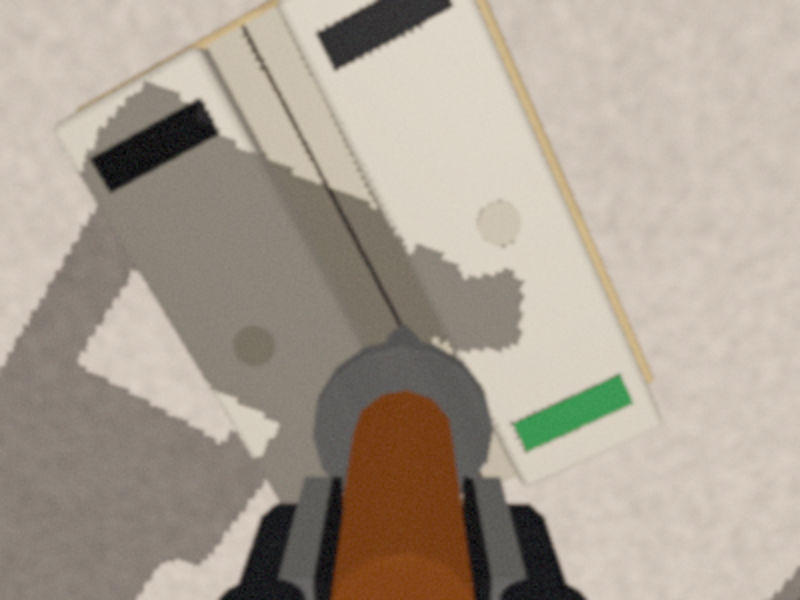

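The tip at (402,332) is on the dark parting line, and the black marks are ahead at about (155,145) and (385,30). I carry on.

```bash
python3 - <<'E'
from h import *
w=wrist(dict(np.load('last_wrist.npz')),sense());f=lambda x,y,z:pt(w,120+x/2,60+y/2,z)
print((f(155,145,.072)+f(385,30,.072))/2-f(402,333,.062))
E
python3 -m crank '[{"dp":[0.07,0.073,0],"angular":[0,0,0]},{"dp":[0.07,0.073,0],"angular":[0,0,0]},{"dp":[0.07,0.073,0],"angular":[0,0,0]},{"dp":[0.07,0.073,0],"angular":[0,0,0]},{"dp":[0.07,0.073,0],"angular":[0,0,0]},{"dp":[0.07,0.073,0],"angular":[0,0,0]},{"dp":[0.07,0.073,0],"angular":[0,0,0]},{"dp":[0.07,0.073,0],"angular":[0,0,0]},{"dp":[0.07,0.073,0],"angular":[0,0,0]},{"dp":[0.07,0.073,0],"angular":[0,0,0]},{"dp":[0.07,0.073,0],"angular":[0,0,0]},{"dp":[0.07,0.073,0],"angular":[0,0,0]},{"dp":[0.07,0.073,0],"angular":[0,0,0]},{"dp":[0.07,0.073,0],"angular":[0,0,0]},{"dp":[0.07,0.073,0],"angular":[0,0,0]}]'
python3 -m crank '[{"dp":[0.07,0.073,0],"angular":[0,0,0]},{"dp":[0.07,0.073,0],"angular":[0,0,0]},{"dp":[0.07,0.073,0],"angular":[0,0,0]},{"dp":[0.07,0.073,0],"angular":[0,0,0]},{"dp":[0.07,0.073,0],"angular":[0,0,0]},{"dp":[0.07,0.073,0],"angular":[0,0,0]},{"dp":[0.07,0.073,0],"angular":[0,0,0]},{"dp":[0.07,0.073,0],"angular":[0,0,0]},{"dp":[0.07,0.073,0],"angular":[0,0,0]},{"dp":[0.07,0.073,0],"angular":[0,0,0]},{"dp":[0.07,0.073,0],"angular":[0,0,0]},{"dp":[0.07,0.073,0],"angular":[0,0,0]},{"dp":[0.07,0.073,0],"angular":[0,0,0]},{"dp":[0.07,0.073,0],"angular":[0,0,0]},{"dp":[0.07,0.073,0],"angular":[0,0,0]},{"dp":[0,0,0],"angular":[0,0,0]},{"dp":[0,0,0],"angular":[0,0,0]},{"dp":[0,0,0],"angular":[0,0,0]}]'
python3 - <<'E'
from h import *
w=snap('wrist')
cv2.imwrite('pics/end.png',cv2.resize(w['image'][60:360,120:520],(800,600)))
E
```

```text
[0.06214417 0.06491911 0.01      ]
t: 12.4
tcp_pos: [0.5758, 0.0312, 0.1912]
tool_rot: [0.986, 0.167, -0.0, 0.0]
force: [-0.4, -0.9, -0.9]
finger_gap: 0.264
gripper_force: 58.8
t: 14.2
tcp_pos: [0.607, 0.0639, 0.1912]
tool_rot: [0.986, 0.167, -0.0, -0.0]
force: [-0.1, 0.2, -1.3]
finger_gap: 0.262
gripper_force: 58.8
```

View pics/end.png

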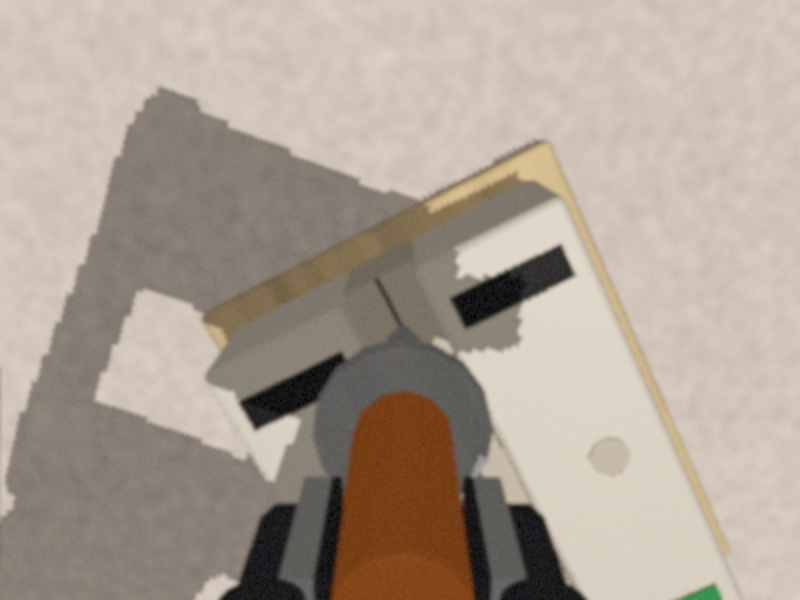

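The tip is at (402,333), between the black marks at (513,286) and (300,390). I lift slowly and return above the stand.

```bash
python3 -m crank '[{"dp":[0,0,0.1],"angular":[0,0,0]},{"dp":[0,0,0.1],"angular":[0,0,0]},{"dp":[0,0,0.1],"angular":[0,0,0]},{"dp":[0,0,0.1],"angular":[0,0,0]},{"dp":[0,0,0.1],"angular":[0,0,0]},{"dp":[0,0,0.2],"angular":[0,0,0]},{"dp":[0,0,0.3],"angular":[0,0,0]},{"dp":[0,0,0.4],"angular":[0,0,0]},{"dp":[0,0,0.4],"angular":[0,0,0]},{"dp":[0,0,0.3],"angular":[0,0,0]},{"dp":[0,0,0.1],"angular":[0,0,0]},{"dp":[0,0,0],"angular":[0,0,0]}]'
python3 -m crank '[{"dp":[-0.14,-0.33,0],"angular":[0,0,0]},{"dp":[-0.28,-0.666,0],"angular":[0,0,0]},{"dp":[-0.28,-0.666,0],"angular":[0,0,0]},{"dp":[-0.28,-0.666,0],"angular":[0,0,0]},{"dp":[-0.28,-0.666,0],"angular":[0,0,0]},{"dp":[-0.28,-0.666,0],"angular":[0,0,0]},{"dp":[-0.28,-0.666,0],"angular":[0,0,0]},{"dp":[-0.28,-0.666,0],"angular":[0,0,0]},{"dp":[-0.28,-0.666,0],"angular":[0,0,0]},{"dp":[-0.28,-0.666,0],"angular":[0,0,0]},{"dp":[-0.28,-0.666,0],"angular":[0,0,0]},{"dp":[-0.28,-0.666,0],"angular":[0,0,0]},{"dp":[-0.28,-0.666,0],"angular":[0,0,0]},{"dp":[-0.28,-0.666,0],"angular":[0,0,0]},{"dp":[-0.28,-0.666,0],"angular":[0,0,0]},{"dp":[-0.28,-0.666,0],"angular":[0,0,0]},{"dp":[-0.28,-0.666,0],"angular":[0,0,0]},{"dp":[-0.14,-0.33,0],"angular":[0,0,0]},{"dp":[0,0,0],"angular":[0,0,0]},{"dp":[0,0,0],"angular":[0,0,0]}]'
python3 - <<'E'
from h import *
w=snap('wrist');s=snap('scene')
b=cv2.resize(w['image'][120:320,230:410],(540,600));a=cv2.resize(s['image'][80:210,180:290],(255,300))
c=np.zeros((600,795,3),np.uint8);c[:,:540]=b;c[:300,540:]=a
cv2.imwrite('pics/back.png',c)
E
```

```text
t: 15.45
tcp_pos: [0.6074, 0.0639, 0.2581]
tool_rot: [0.986, 0.167, 0.001, 0.0]
force: [0.1, 1.0, -1.3]
finger_gap: 0.266
gripper_force: 58.8
t: 17.45
tcp_pos: [0.464, -0.2751, 0.2569]
tool_rot: [0.986, 0.167, -0.0, -0.001]
force: [-0.8, 0.5, -0.7]
finger_gap: 0.263
gripper_force: 58.8
```

View pics/back.png

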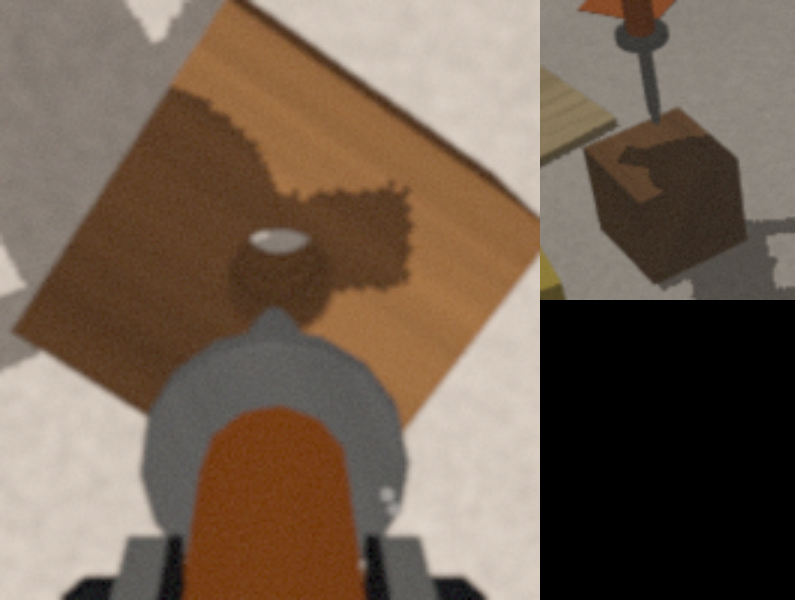

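The hole is at crop (279,278) and the tip at (276,310), both at 3x scale. I'll compute the offset, allowing for the tip being higher.

Run:
```python
from h import *
w=wrist(dict(np.load('last_wrist.npz')),sense());f=lambda x,y,z:pt(w,230+x/3,120+y/3,z)
print('tip',f(276,312,.128),'hole',f(279,278,.095))
```

```text
tip [ 0.46409477 -0.27697433  0.128     ] hole [ 0.46419634 -0.27783853  0.095     ]
```

```bash
python3 -m crank '[{"dp":[0,-0.02,-0.2],"angular":[0,0,0]},{"dp":[0,0,-0.3],"angular":[0,0,0]},{"dp":[0,0,-0.3],"angular":[0,0,0]},{"dp":[0,0,-0.3],"angular":[0,0,0]},{"dp":[0,0,-0.3],"angular":[0,0,0]},{"dp":[0,0,-0.3],"angular":[0,0,0]},{"dp":[0,0,-0.3],"angular":[0,0,0]},{"dp":[0,0,-0.3],"angular":[0,0,0]},{"dp":[0,0,-0.3],"angular":[0,0,0]},{"dp":[0,0,-0.3],"angular":[0,0,0]},{"dp":[0,0,-0.3],"angular":[0,0,0]},{"dp":[0,0,-0.3],"angular":[0,0,0]},{"dp":[0,0,-0.2],"angular":[0,0,0]},{"dp":[0,0,-0.07],"angular":[0,0,0]},{"dp":[0,0,-0.03],"angular":[0,0,0]},{"dp":[0,0,0],"angular":[0,0,0]},{"dp":[0,0,0],"angular":[0,0,0]}]'
```

```text
t: 19.25
tcp_pos: [0.4645, -0.2764, 0.1436]
tool_rot: [0.986, 0.167, 0.0, 0.0]
force: [0.3, -0.1, -1.1]
finger_gap: 0.264
gripper_force: 58.8
```

Lowered without contact, with about 1.5 mm left to the collar seat. I go down 1.5 mm, release, and retreat upward.

```bash
python3 -m crank '[{"dp":[0,0,-0.03],"angular":[0,0,0]},{"dp":[0,0,-0.02],"angular":[0,0,0]},{"dp":[0,0,0],"angular":[0,0,0]},{"dp":[0,0,0],"angular":[0,0,0]}]'
python3 -m crank '[{"dp":[0,0,0],"angular":[0,0,0]},{"dp":[0,0,0],"angular":[0,0,0]},{"dp":[0,0,0],"angular":[0,0,0]},{"dp":[0,0,0],"angular":[0,0,0]},{"dp":[0,0,0],"angular":[0,0,0]},{"dp":[0,0,0],"angular":[0,0,0]},{"dp":[0,0,0],"angular":[0,0,0]},{"dp":[0,0,0],"angular":[0,0,0]},{"dp":[0,0,0],"angular":[0,0,0]},{"dp":[0,0,0],"angular":[0,0,0]},{"dp":[0,0,0],"angular":[0,0,0]},{"dp":[0,0,0],"angular":[0,0,0]}]' 0
python3 -m crank '[{"dp":[0,0,0.1],"angular":[0,0,0]},{"dp":[0,0,0.3],"angular":[0,0,0]},{"dp":[0,0,0.4],"angular":[0,0,0]},{"dp":[0,0,0.5],"angular":[0,0,0]},{"dp":[0,0,0.5],"angular":[0,0,0]},{"dp":[0,0,0.5],"angular":[0,0,0]},{"dp":[0,0,0.5],"angular":[0,0,0]},{"dp":[0,0,0.5],"angular":[0,0,0]},{"dp":[0,0,0.3],"angular":[0,0,0]},{"dp":[0,0,0.1],"angular":[0,0,0]},{"dp":[0,0,0],"angular":[0,0,0]},{"dp":[0,0,0],"angular":[0,0,0]},{"dp":[0,0,0],"angular":[0,0,0]}]'
python3 - <<'E'
from h import *
w=snap('wrist');s=snap('scene')
b=cv2.resize(w['image'],(480,360));a=cv2.resize(s['image'][90:210,180:290],(310,338))
c=np.zeros((360,790,3),np.uint8);c[:,:480]=b;c[:338,480:]=a
cv2.imwrite('pics/final.png',c)
E
```

```text
t: 19.65
tcp_pos: [0.4644, -0.2763, 0.1419]
tool_rot: [0.986, 0.167, 0.0, 0.0]
force: [-0.1, -0.8, 1.0]
finger_gap: 0.264
gripper_force: 59.1
t: 20.85
tcp_pos: [0.4643, -0.2762, 0.1417]
tool_rot: [0.986, 0.167, 0.0, 0.0]
force: [0.7, 0.3, 0.1]
finger_gap: 1.002
gripper_force: 0.0
t: 22.15
tcp_pos: [0.4639, -0.2759, 0.252]
tool_rot: [0.986, 0.167, -0.001, -0.001]
force: [0.1, -0.1, -0.8]
finger_gap: 1.0
gripper_force: 0.0
```

View pics/final.png

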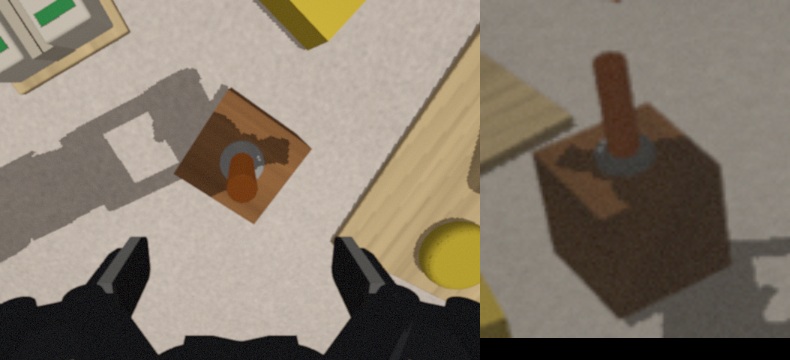

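The stylus stands upright in its block, with its collar flat on the top face at scene crop (625,155). The gripper is open and clear of it, so I hand the job in.

```bash
python3 -c "from station import order; print(order.sign_off())"
```

```text
the job is handed in; nothing more can be done
None
```

I guided the orange stylus along the seam from the green mark to the black mark with no sign of a blockage, put it back upright on its collar in its own stand, and handed the job in at about 22 s; no verdict came back.

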